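# Sweep the wound chokes into the catch tray

## Task

Clear the assembly bench: with the closed fingers, sweep the three copper-wound ring chokes along the bench top through the open side of the red three-sided catch tray, until each lies flat and wholly inside it. Push them gently, without pinching, tipping or lifting them off the bench, and leave the circuit board, the blue capacitor, the tools and everything else where they stand.

Things in the scene. Friction and masses are not known exactly. Their poses are not given: they have to be found in the camera images.
- tray: red catch tray fixed to the bench: floor flush with the bench (no lip), three walls 25 mm high, 6 mm thick; inside 120 (x) by 170 mm (y). Origin at the centre of the floor; x axis points from the open side to the back wall: open at x = -60 mm over the full width, back wall from x = +60, side walls from y = -85 and +85 mm. The open side roughly faces the robot
- choke1: wound toroid choke lying flat on the bench: copper wire on a dark core, outer diameter 40 mm, height 18 mm, centre hole about 13 mm (too small for a fingertip), 49 to 98 g, slides on the bench; origin at the centre of its underside, z axis up; starts in front of the tray and pad. The three chokes are alike
- choke2: wound toroid choke lying flat on the bench: copper wire on a dark core, outer diameter 40 mm, height 18 mm, centre hole about 13 mm (too small for a fingertip), 49 to 98 g, slides on the bench; origin at the centre of its underside, z axis up; starts in front of the tray and pad. The three chokes are alike
- choke3: wound toroid choke lying flat on the bench: copper wire on a dark core, outer diameter 40 mm, height 18 mm, centre hole about 13 mm (too small for a fingertip), 49 to 98 g, slides on the bench; origin at the centre of its underside, z axis up; starts in front of the tray and pad. The three chokes are alike
- pad: white assembly pad fixed to the bench beside the tray, 130 (x) by 180 (y) by 12 mm high; origin at the centre of its underside. Tray and pad may change places
- board: loose green circuit board on the pad, 80 (x) by 130 (y) by 4 mm, with parts up to 9 mm above it; origin at the centre of its underside. Leave alone
- capacitor: blue upright can capacitor with a silver top, diameter 22 mm, height 30 mm, loose, between the chokes and the robot; origin at the centre of its underside. Leave alone
- spool: solder spool, red flanges 54 mm in diameter, 45 mm high, standing loose to the left; origin at the centre of its underside. Leave alone
- screwdriver: loose screwdriver, 150 mm long, lying along its x axis on the left; origin under its middle. Leave alone
- pliers: loose pliers with black handles, about 130 mm long along their x axis (jaws at +x, from -50 to +80 mm), 50 mm wide, 12 mm high, lying on the right; origin on the bench. Leave alone
- cup: loose open paper cup, rim diameter 70 mm, 80 mm high, at the far right; origin at the centre of its underside. Leave alone
- flux: loose small white bottle, diameter 44 mm, height 90 mm, at the far left; origin at the centre of its underside. Leave alone

How it is judged:
At the end, for the whole second after the job is handed in: All three chokes lie flat on the tray's floor, at rest, with no part sticking out of the open side by more than 2 mm, and the board, capacitor, spool, screwdriver, pliers, cup and bottle are within 15 mm of where they started (x of choke1 in the frame of tray between -0.042 and 0.06 m and y of choke1 in the frame of tray between -0.085 and 0.085 m and height (world z) of each of choke1, choke2, choke3 below 0.004 m and angle between each of choke1, choke2, choke3's own z axis and vertical below 0.2 rad and linear speed of each of choke1, choke2, choke3 below 0.01 m/s and x of choke2 in the frame of tray between -0.042 and 0.06 m and y of choke2 in the frame of tray between -0.085 and 0.085 m and x of choke3 in the frame of tray between -0.042 and 0.06 m and y of choke3 in the frame of tray between -0.085 and 0.085 m and distance of each of board, capacitor, spool, screwdriver, pliers, cup, flux from where it was at the start of the episode below 0.015 m); the robot touches nothing.
It fails at once if a choke is lifted off the bench or tipped up (height (world z) of any of choke1, choke2, choke3 above 0.01 m or angle between any of choke1, choke2, choke3's own z axis and vertical above 0.7 rad).
It fails at once if a choke is squeezed or rammed with more than 25 N (contact force between the fingers and choke1 above 25 N or contact force between the fingers and choke2 above 25 N or contact force between the fingers and choke3 above 25 N).
It fails at once if one of the other loose things is moved by more than 15 mm (distance of any of board, capacitor, spool, screwdriver, pliers, cup, flux from where it was at the start of the episode above 0.015 m).
It also fails if it takes over 72 s, if anything falls off the work surface, if the arm or the gripper's body presses on something with over 40 N, if the wrist force passes 120 N, or if a joint passes its speed limit or range.

## Robot

A 6-joint arm with a two-finger parallel gripper is mounted at the origin on the work surface. World frame = base frame: x ahead of the robot, y to its left, z up, the work surface at z = 0. Lengths are in m, angles in rad, forces in N, time in s.
With the tool pointing down it reaches from about 0.3 to 1 m from the base axis. Payload 5.1 kg.
Tool frame: the origin (TCP) lies on the centre line of the jaws, within the pads' length; the fingertips stand 14 mm ahead of it and the grasp point (between the pads) lies 5 mm behind it; z points along the fingers, y is the line along which they close (so a half turn about z gives the same grasp; the last joint's range is limited). The gripper opens to 95 mm and grips with 3 to 60 N. Pads are 20 mm wide; open, the fingers measure 119 mm over their backs; the gripper's body (75 mm by 180 mm) begins 59 mm behind the grasp point.
Start: joints at [1.21, 0.124, 1.65, -0, 1.367, -0.083], TCP at [0.178, 0.625, 0.229] pointing down, gripper open.
Joint ranges: [-2.61, 2.61], [-1.02, 2.33], [0.03, 2.71], [-1.35, 4.49], [0.32, 2.68], [-2.91, 2.91]. Speed limits (rad/s): [2.57, 2.57, 3.14, 3.14, 3.14, 3.14].

## Interface

Orientations are given as a unit quaternion [w, x, y, z].
In Python, from cell import manip gives the robot as it stands.
- The arm moves only by the tool apply_moves, never from a script. Its argument "rows" is a list of rows, each a list of 3 entries, a list of its own where there are three numbers: the turn, a rotation vector about the tool's x, y, z in units of 90 degrees (1.0 is 90 degrees), then the shift along the tool's x, y, z in units of 0.75 m (1.0 is 0.75 m), then the closure, from -1 (fully open) to 1 (shut), so that 0 is half open. In form: [[[rx, ry, rz], [dx, dy, dz], gripper], ...]. A call has exactly 5 rows; each row is the pose to reach, as a shift and turn from the pose commanded when the call began, along the tool's axes at that moment; what a row does not reach only later rows make up. A row lasts 1/12 s, in which the tool goes at most 41.7 mm and 7.16 degrees, less where a joint would pass 70% of its speed; a pose out of reach is approached as far as the arm can. A call with a number of a shift or a turn outside -1 to 1 is refused whole. A call with a gripper value outside its range is refused whole. The fingers move at their own pace and stop on an object; "squeeze" is the grip in N (left out, the last holds). Time passes only in rows, so rows that repeat a pose let the fingers close, or fill a call up. It gives the time, the measured TCP pose, the force, the opening and the grip force at its end, in the units of the state.
- manip.get_state(): the state, without advancing time (a new reading comes with each control period).
- manip.read_camera(name): name is "side" or "top" or "wrist"; returns the picture (420x560x3 uint8, red, green, blue); there is no depth.
- manip.camera_model(name): a dict with "camera_matrix" (3x3 intrinsics, pixels), "distortion" ([k1, k2, p1, p2, k3] as OpenCV has them; the pictures are not rectified), "eye" and "rotation" of the camera in the world; the wrist camera has in their place "T_tool_cam" (4x4, takes a point from camera to tool coordinates, whose origin is the TCP and whose axes are the flange's). Camera axes: x right, y up, looking along -z (the intrinsics and any distortion apply to the point x, -y, -z); pixel columns grow to the right and rows downward; lengths in m; the calibration is good to about 2 mm. A picture is of the moment at which its call begins: read the wrist's pose just before it. camera_model takes no time and is no camera call.
- manip.hand_in(): hands the job in; it is judged then, once.
The state is a dict: "t": time; "q": joint angles; "qvel": joint speeds; "joint_torque": joint torques, N m; "position": TCP position; "eef_rot": TCP orientation; "contact_force": force on the tool from outside, world axes, zero at the start; "wrist_torque": the same for the moment, N m; "opening": finger opening in m; "gripper_force": force on a finger pad.
Only numpy, scipy, OpenCV 4.12 (cv2) and the standard library are available. Lean on these libraries where they do the work, as an engineer would, in place of code of your own. Each camera call takes 0.05 s, during which the arm holds its last target. There are 200 camera calls.

## Working session

There is one attempt and no reset: what is moved stays moved. The work goes in short steps, Python scripts to look and compute and a tool call to move; the robot and the scene stay as the last step left them, time stands still between calls to the robot, and variables do not carry over. Pictures are saved under pics/ and viewed, at most 10 in all, crops included, and the job is handed in when it is done.

Besides the shell and the picture viewer there is one more tool, called after "Emit:" by a JSON object that holds its "api" and its "payload". apply_moves: Moves the arm, as the interface text tells. Shifts and turns lie within -1 to 1; 1 stands for 0.75 m of shift or 90 degrees of turn. Its arguments: {"type":"object","properties":{"rows":{"type":"array"},"squeeze":{"type":"number"}},"required":["rows"]}

```bash
mkdir -p pics; python3 - <<'E'
from cell import manip
import cv2,numpy as np
s=manip.get_state();print(s['t'],s['position'],s['eef_rot'],s['opening'])
for n in('top','side'):
    im=manip.read_camera(n);cv2.imwrite(f'pics/{n}0.png',im[:,:,::-1]);m=manip.camera_model(n);print(n,m)
E
```

```text
0.0 [0.17806822 0.62448807 0.22737979] [-2.00676001e-04  1.38426628e-01  9.90372139e-01 -1.02700155e-03] 0.09490574089401732
top {'camera_matrix': array([[487.7526518 ,   0.        , 279.79141549],
       [  0.        , 487.7526518 , 216.79485063],
       [  0.        ,   0.        ,   1.        ]]), 'distortion': array([-0.09683596,  0.        ,  0.        ,  0.        ,  0.        ]), 'eye': array([0.31763118, 0.01035037, 1.28666229]), 'rotation': array([ 0.7053878 ,  0.05333085, -0.05863663, -0.70437605])}
side {'camera_matrix': array([[483.11790348,   0.        , 280.38330524],
       [  0.        , 483.11790348, 211.38758651],
       [  0.        ,   0.        ,   1.        ]]), 'distortion': array([-0.1323207,  0.       ,  0.       ,  0.       ,  0.       ]), 'eye': array([-0.105781  , -0.59003614,  0.87771907]), 'rotation': array([ 0.85022747,  0.35909148, -0.15768479, -0.35114394])}
```

View pics/top0.png

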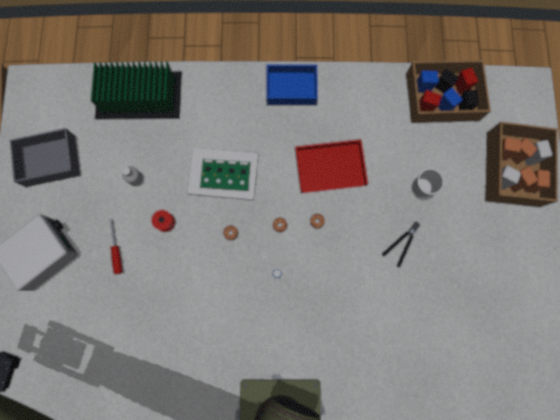

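The top view shows the tray at about (331,166), the chokes at (231,232), (280,225) and (317,220), the capacitor at (277,273) and the pad and board at (223,174).

```bash
cat > h.py <<'E'
from cell import manip
import cv2,numpy as np
from scipy.spatial.transform import Rotation as R
def ray(n,px,z):
    m=manip.camera_model(n);u=cv2.undistortPoints(np.array(px,float).reshape(-1,1,2),m['camera_matrix'],m['distortion'])[:,0]
    q=m['rotation'];d=R.from_quat([q[1],q[2],q[3],q[0]]).apply(np.c_[u[:,0],-u[:,1],-np.ones(len(u))])
    e=np.array(m['eye']);return e+d*((z-e[2])/d[:,2])[:,None]
def blobs(im,kind,amin):
    h=cv2.cvtColor(im,cv2.COLOR_RGB2HSV)
    lo,hi={'cu':((5,60,60),(17,200,255)),'red':((0,180,80),(4,255,255))}[kind]
    k=cv2.inRange(h,lo,hi)
    if kind=='red':k|=cv2.inRange(h,(174,180,80),(180,255,255))
    c,_=cv2.findContours(k,cv2.RETR_EXTERNAL,cv2.CHAIN_APPROX_NONE)
    return [x for x in c if cv2.contourArea(x)>amin]
def chokes(im,n='top'):
    out=[]
    for c in blobs(im,'cu',60):
        (x,y),r=cv2.minEnclosingCircle(c)
        if 4<r<16 and 130<y<330: out.append((round(x,1),round(y,1),round(r,1),ray(n,[(x,y)],.014)[0].round(4)))
    return out
E
python3 - <<'E'
from h import *
im=cv2.imread('pics/top0.png')[:,:,::-1].copy()
for c in chokes(im):print(c)
for c in blobs(im,'red',1500):
    r=cv2.minAreaRect(c);b=cv2.boxPoints(r);print(r,ray('top',b,.0).round(3),ray('top',b,.025).round(3))
print('cap',ray('top',[(277.5,273)],.03),'pad',ray('top',[(257,152),(253,199),(188,194),(193,150)],.012).round(3),'spool',ray('top',[(163,220)],.045))
cv2.imwrite('pics/c.png',cv2.resize(im[130:290,180:380],(800,640))[:600,:,::-1])
E
```

```text
(230.1, 232.3, 7.0, array([0.4796, 0.1315, 0.014 ]))
(279.4, 224.3, 6.8, array([0.5009, 0.0018, 0.014 ]))
(317.0, 220.5, 7.0, array([ 0.5114, -0.0975,  0.014 ]))
((331.2260437011719, 165.6027374267578), (43.71543884277344, 65.37445068359375), 83.48019409179688) [[ 0.715 -0.044  0.   ]
 [ 0.738 -0.224  0.   ]
 [ 0.615 -0.234  0.   ]
 [ 0.594 -0.057  0.   ]] [[ 0.708 -0.043  0.025]
 [ 0.73  -0.219  0.025]
 [ 0.609 -0.229  0.025]
 [ 0.588 -0.056  0.025]]
cap [[0.37250428 0.00673177 0.03      ]] pad [[0.699 0.063 0.012]
 [0.569 0.072 0.012]
 [0.583 0.246 0.012]
 [0.705 0.237 0.012]] spool [[0.50711678 0.30300878 0.045     ]]
```

View pics/c.png

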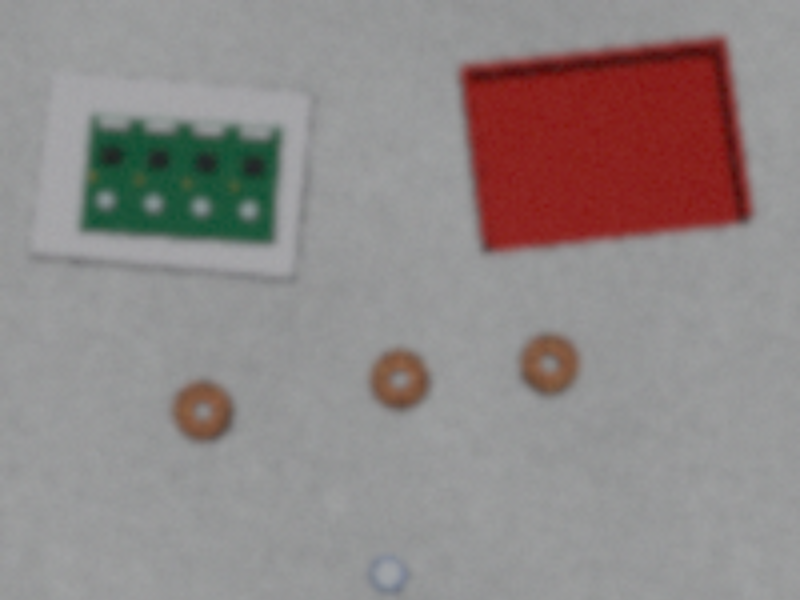

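Emit:
{"api": "apply_moves", "payload": {"rows": [[[0,0,-0.07],[0,0,0],1],[[0,0,-0.14],[0,0,0],1],[[0,0,-0.21],[0,0,0],1],[[0,0,-0.255],[0,0,0],1],[[0,0,-0.255],[0,0,0],1]], "squeeze": 5}}

```text
t: 0.52
position: [0.1782, 0.6247, 0.2279]
eef_rot: [-0.0, -0.062, 0.998, -0.001]
contact_force: [-0.0, 0.2, -0.7]
opening: 0.0671
gripper_force: 0.0
```

```bash
cat >> h.py <<'E'
O=np.array([.658,-.138]);a=np.radians(7);U=np.array([np.cos(a),np.sin(a)]);V=np.array([-U[1],U[0]])
def tf(p):d=np.array(p)[:2]-O;return np.array([d@U,d@V]).round(4)
def rep(n='top',cam=True):
    s=manip.get_state();r=R.from_quat(np.roll(s['eef_rot'],-1))
    print('t',s['t'],'tcp tray',tf(s['position']),'z',s['position'][2].round(4),'F',np.round(s['contact_force'],1),'open',round(s['opening'],4),'x ax err deg',np.degrees(np.arctan2(*(-r.as_matrix()[:2,0])[::-1])).round(1)-7)
    if cam:
        for c in chokes(manip.read_camera(n),n):print(c[:3],tf(c[3]))
E
python3 -c "from h import *;rep();print(tf([.3725,.007]))"
```

```text
t 0.5167 tcp tray [-0.3833  0.8155] z 0.2279 F [-0.   0.2 -0.7] open 0.0671 x ax err deg 0.09999999999999964
(230.1, 232.3, 7.0) [-0.1442  0.2892]
(279.7, 224.3, 6.9) [-0.1389  0.1573]
(317.1, 220.6, 6.9) [-0.1409  0.058 ]
[-0.2657  0.1787]
```

Emit:
{"api": "apply_moves", "payload": {"rows": [[[0,0,0],[-0.016,-0.047,0],1],[[0,0,0],[-0.032,-0.095,0],1],[[0,0,0],[-0.048,-0.142,0],1],[[0,0,0],[-0.065,-0.19,0],1],[[0,0,0],[-0.081,-0.237,0],1]]}}

```text
t: 0.98
position: [0.2606, 0.4544, 0.2283]
eef_rot: [-0.0, -0.061, 0.998, -0.0]
contact_force: [0.9, 0.3, 0.8]
opening: 0.0298
gripper_force: 0.0
```

Emit:
{"api": "apply_moves", "payload": {"rows": [[[0,0,0],[-0.016,-0.047,0],1],[[0,0,0],[-0.032,-0.095,0],1],[[0,0,0],[-0.048,-0.142,0],1],[[0,0,0],[-0.065,-0.19,0],1],[[0,0,0],[-0.081,-0.237,0],1]]}}

```text
t: 1.4
position: [0.3426, 0.2854, 0.2286]
eef_rot: [0.0, -0.061, 0.998, 0.0]
contact_force: [1.0, 0.8, -0.1]
opening: 0.0015
gripper_force: 0.0
```

Emit:
{"api": "apply_moves", "payload": {"rows": [[[0,0,0],[-0.016,-0.047,0],1],[[0,0,0],[-0.032,-0.095,0],1],[[0,0,0],[-0.048,-0.142,0],1],[[0,0,0],[-0.065,-0.19,0],1],[[0,0,0],[-0.081,-0.237,0],1]]}}

```text
t: 1.82
position: [0.4248, 0.1163, 0.2288]
eef_rot: [0.0, -0.06, 0.998, 0.0]
contact_force: [0.6, 0.2, -0.5]
opening: 0.0002
gripper_force: 0.0
```

Emit:
{"api": "apply_moves", "payload": {"rows": [[[0,0,0],[-0.016,-0.047,0],1],[[0,0,0],[-0.032,-0.095,0],1],[[0,0,0],[-0.048,-0.142,0],1],[[0,0,0],[-0.065,-0.19,0],1],[[0,0,0],[-0.081,-0.237,0],1]]}}

```text
t: 2.23
position: [0.5069, -0.0528, 0.2286]
eef_rot: [0.0, -0.06, 0.998, 0.0]
contact_force: [0.3, -0.1, -0.2]
opening: 0.0007
gripper_force: 0.0
```

```bash
python3 -c "
from h import *;rep()
s=manip.get_state();cv2.imwrite('pics/w1.png',manip.read_camera('wrist')[:,:,::-1])
cv2.imwrite('pics/s1.png',manip.read_camera('side')[:,:,::-1]);print(manip.camera_model('wrist'))"
```

```text
t 2.2333 tcp tray [-0.1396  0.1029] z 0.2286 F [ 0.3 -0.1 -0.2] open 0.0007 x ax err deg -0.09999999999999964
(230.2, 232.2, 7.0) [-0.1441  0.2891]
(317.0, 220.5, 7.2) [-0.1406  0.0581]
{'camera_matrix': array([[305.96739619,   0.        , 274.45605683],
       [  0.        , 305.96739619, 203.71128763],
       [  0.        ,   0.        ,   1.        ]]), 'distortion': array([-0.0693246,  0.       ,  0.       ,  0.       ,  0.       ]), 'T_tool_cam': array([[-2.64137514e-04,  9.66183589e-01,  2.57855002e-01,
         7.18300850e-02],
       [ 9.99999505e-01,  7.75287413e-06,  9.95313961e-04,
        -1.87484601e-03],
       [ 9.59656898e-04,  2.57855137e-01, -9.66183113e-01,
        -1.55683585e-01],
       [ 0.00000000e+00,  0.00000000e+00,  0.00000000e+00,
         1.00000000e+00]])}
```

View pics/w1.png

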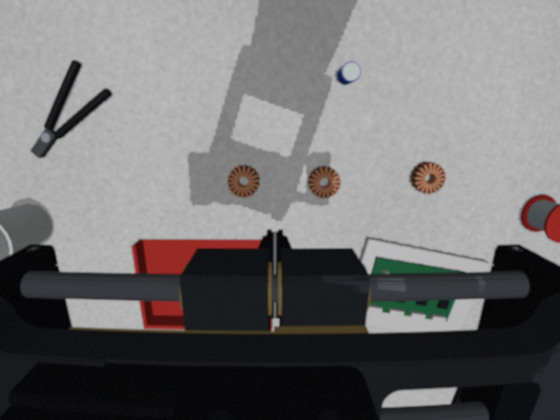

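View pics/s1.png

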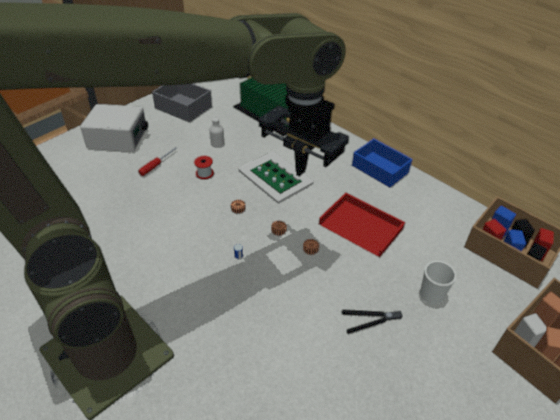

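The wrist view shows closed fingers between choke C (244,181) and choke B (324,182), with A at (429,177). The side view has all three in sight at (238,206), (279,228) and (311,246), with the tray at (362,222). Now I'll lower the tool.

Emit:
{"api": "apply_moves", "payload": {"rows": [[[0,0,0],[0,0,0.05],1],[[0,0,0],[0,0,0.1],1],[[0,0,0],[0,0,0.15],1],[[0,0,0],[0,0,0.2],1],[[0,0,0],[0,0,0.25],1]]}}

```text
t: 2.8
position: [0.506, -0.0495, 0.0398]
eef_rot: [0.0, -0.061, 0.998, 0.0]
contact_force: [1.3, 0.1, 0.6]
opening: 0.0003
gripper_force: 0.0
```

Emit:
{"api": "apply_moves", "payload": {"rows": [[[0,0,0],[0,0,0.01],1],[[0,0,0],[0,0,0.02],1],[[0,0,0],[0,0,0.028],1],[[0,0,0],[0,0,0.028],1],[[0,0,0],[0,0,0.028],1]]}}

```text
t: 3.22
position: [0.5081, -0.051, 0.0222]
eef_rot: [0.002, -0.061, 0.998, -0.0]
contact_force: [0.1, -0.9, 1.0]
opening: 0.0007
gripper_force: 0.0
```

```bash
python3 -c "
from h import *;rep();rep('side')"
```

```text
t 3.2167 tcp tray [-0.1381  0.1047] z 0.0222 F [ 0.1 -0.9  1. ] open 0.0007 x ax err deg 0.0
(230.1, 232.3, 7.0) [-0.1442  0.2892]
t 3.2667 tcp tray [-0.138   0.1045] z 0.0224 F [-0.7  0.4 -0. ] open 0.0006 x ax err deg 0.0
(310.5, 246.2, 8.2) [-0.1433  0.0536]
(278.5, 228.0, 7.8) [-0.1431  0.1513]
(237.6, 205.8, 7.2) [-0.146   0.2843]
```

Emit:
{"api": "apply_moves", "payload": {"rows": [[[0,0,0],[0.003,-0.011,0.002],1],[[0,0,0],[0.003,-0.022,0.003],1],[[0,0,0],[0.003,-0.033,0.003],1],[[0,0,0],[0.003,-0.044,0.003],1],[[0,0,0],[0.003,-0.055,0.003],1]]}}

```text
t: 3.73
position: [0.5096, -0.0932, 0.0182]
eef_rot: [0.0, -0.061, 0.998, 0.0]
contact_force: [0.2, 0.6, 0.8]
opening: 0.0006
gripper_force: 0.6
```

Emit:
{"api": "apply_moves", "payload": {"rows": [[[0,0,0],[0,-0.011,0],1],[[0,0,0],[0,-0.022,0],1],[[0,0,0],[0,-0.033,0],1],[[0,0,0],[0,-0.044,0],1],[[0,0,0],[0,-0.055,0],1]]}}

```text
t: 4.15
position: [0.5144, -0.1338, 0.0179]
eef_rot: [-0.0, -0.061, 0.998, 0.0]
contact_force: [-0.5, 1.2, 0.7]
opening: 0.0001
gripper_force: 0.6
```

```bash
python3 -c "
from h import *;rep();rep('side')"
```

```text
t 4.15 tcp tray [-0.142   0.0216] z 0.0179 F [-0.5  1.2  0.7] open 0.0001 x ax err deg 0.0
(230.1, 232.3, 7.0) [-0.1442  0.2892]
(279.4, 224.3, 6.8) [-0.1389  0.1579]
t 4.2 tcp tray [-0.1418  0.0203] z 0.0181 F [ 0.2 -1.7  0.9] open 0.0007 x ax err deg 0.0
(332.7, 258.7, 8.5) [-0.1432 -0.0103]
(278.5, 227.0, 7.6) [-0.1404  0.1535]
(237.6, 205.8, 7.2) [-0.146   0.2843]
```

Emit:
{"api": "apply_moves", "payload": {"rows": [[[0,0,0],[0,-0.011,0],1],[[0,0,0],[0,-0.022,0],1],[[0,0,0],[0,-0.033,0],1],[[0,0,0],[0,-0.044,0],1],[[0,0,0],[0,-0.053,0],1]]}}

```text
t: 4.67
position: [0.5194, -0.1735, 0.0179]
eef_rot: [0.0, -0.061, 0.998, -0.0]
contact_force: [0.3, 1.0, -1.1]
opening: 0.0006
gripper_force: 0.2
```

Emit:
{"api": "apply_moves", "payload": {"rows": [[[0,0,0],[0,0.017,0],1],[[0,0,0],[0.03,0.02,0],1],[[0,0,0],[0.064,0.017,0],1],[[0,0,0],[0.066,-0.02,0],1],[[0,0,0],[0.066,-0.043,0],1]]}}

```text
t: 5.08
position: [0.4721, -0.2101, 0.017]
eef_rot: [-0.001, -0.062, 0.998, 0.0]
contact_force: [1.1, -0.6, 0.5]
opening: 0.0005
gripper_force: 0.0
```

```bash
python3 -c "
from h import *;rep();rep('side')"
```

```text
t 5.0833 tcp tray [-0.1933 -0.0489] z 0.017 F [ 1.1 -0.6  0.5] open 0.0005 x ax err deg 0.09999999999999964
(230.1, 232.3, 7.0) [-0.1442  0.2892]
(279.7, 224.3, 6.9) [-0.1389  0.1573]
t 5.1333 tcp tray [-0.1917 -0.0522] z 0.0183 F [ 0.  -1.5  0.7] open 0.0009 x ax err deg 0.0
(278.5, 227.0, 7.6) [-0.1404  0.1535]
(237.6, 205.8, 7.2) [-0.146   0.2843]
(5.5, 155.5, 7.8) [-0.4237  0.9927]
```

Emit:
{"api": "apply_moves", "payload": {"rows": [[[0,0,0],[-0.011,0,0],1],[[0,0,0],[-0.022,0,0],1],[[0,0,0],[-0.033,0,0],1],[[0,0,0],[-0.044,0,0],1],[[0,0,0],[-0.055,0,0],1]]}}

```text
t: 5.6
position: [0.5161, -0.2046, 0.0178]
eef_rot: [-0.0, -0.062, 0.998, 0.0]
contact_force: [-1.4, 0.1, -0.2]
opening: 0.0006
gripper_force: 0.3
```

Emit:
{"api": "apply_moves", "payload": {"rows": [[[0,0,0],[-0.011,0,0],1],[[0,0,0],[-0.022,0,0],1],[[0,0,0],[-0.033,0,0],1],[[0,0,0],[-0.044,0,0],1],[[0,0,0],[-0.055,0,0],1]]}}

```text
t: 6.02
position: [0.5568, -0.2003, 0.0178]
eef_rot: [-0.0, -0.061, 0.998, 0.0]
contact_force: [-1.4, -0.2, 0.1]
opening: 0.0007
gripper_force: 0.3
```

```bash
python3 -c "
from h import *;rep();rep('side')
cv2.imwrite('pics/s2.png',cv2.resize(manip.read_camera('side')[150:300,200:400,::-1],(800,600)))"
```

```text
t 6.0167 tcp tray [-0.1081 -0.0495] z 0.0178 F [-1.4 -0.2  0.1] open 0.0007 x ax err deg 0.0
(230.1, 232.3, 7.0) [-0.1442  0.2891]
(279.7, 224.3, 6.9) [-0.1389  0.1573]
t 6.0667 tcp tray [-0.1066 -0.0497] z 0.0182 F [0.5 0.2 0.5] open 0.0007 x ax err deg 0.0
(278.5, 227.0, 7.6) [-0.1404  0.1535]
(237.6, 205.8, 7.2) [-0.146   0.2843]
(11.5, 153.0, 14.0) [-0.4048  0.9886]
```

View pics/s2.png

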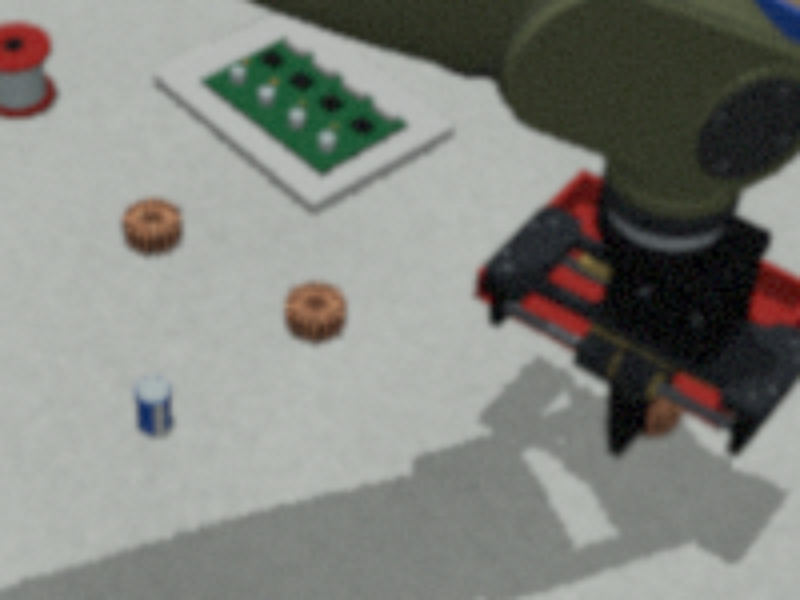

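In the side crop choke C sits at (658,415), right in front of the finger. I'll keep pushing and then back out.

Emit:
{"api": "apply_moves", "payload": {"rows": [[[0,0,0],[-0.011,0,0],1],[[0,0,0],[-0.022,0,0],1],[[0,0,0],[-0.033,0,0],1],[[0,0,0],[-0.045,0,0],1],[[0,0,0],[-0.057,0,0],1]]}}

```text
t: 6.58
position: [0.5994, -0.1951, 0.018]
eef_rot: [0.0, -0.061, 0.998, -0.0]
contact_force: [-1.1, 0.1, -0.9]
opening: 0.0001
gripper_force: 0.1
```

```bash
python3 -c "
from h import *;rep(cam=False);im=manip.read_camera('side');h=cv2.cvtColor(im,cv2.COLOR_RGB2HSV)
k=cv2.inRange(h,(5,60,30),(17,200,255));n,_,st,ce=cv2.connectedComponentsWithStats(k)
for i in range(1,n):
  if st[i,4]>25 and 130<ce[i][1]<320 and 200<ce[i][0]<450:print(ce[i],st[i],tf(ray('side',[ce[i]],.012)[0]))"
```

```text
t 6.5833 tcp tray [-0.0651 -0.0495] z 0.018 F [-1.1  0.1 -0.9] open 0.0001 x ax err deg 0.0
[237.62179487 205.94871795] [231 200  14  13 156] [-0.145   0.2854]
[278.38150289 227.41040462] [271 221  15  14 173] [-0.1402  0.154 ]
[373.79166667 243.77083333] [368 237  12  14  96] [-0.039  -0.0625]
```

Emit:
{"api": "apply_moves", "payload": {"rows": [[[0,0,0],[-0.011,0,0],1],[[0,0,0],[-0.022,0,0],1],[[0,0,0],[-0.033,0,0],1],[[0,0,0],[-0.045,0,0],1],[[0,0,0],[-0.057,0,0],1]]}}

```text
t: 7.05
position: [0.6417, -0.1898, 0.0178]
eef_rot: [0.0, -0.061, 0.998, 0.0]
contact_force: [-0.1, 0.8, -0.2]
opening: 0.0005
gripper_force: 0.1
```

Emit:
{"api": "apply_moves", "payload": {"rows": [[[0,0,0],[0.01,0,0],1],[[0,0,0],[0.02,0,0],1],[[0,0,0],[0.02,0,-0.03],1],[[0,0,0],[0.02,0,-0.06],1],[[0,0,0],[0.02,0,-0.08],1]]}}

```text
t: 7.47
position: [0.6254, -0.1921, 0.0795]
eef_rot: [0.0, -0.061, 0.998, -0.0]
contact_force: [0.9, -1.1, 0.4]
opening: 0.0006
gripper_force: 0.0
```

Emit:
{"api": "apply_moves", "payload": {"rows": [[[0,0,0],[0.014,0.034,0],1],[[0,0,0],[0.028,0.068,0],1],[[0,0,0],[0.042,0.102,0],1],[[0,0,0],[0.056,0.136,0],1],[[0,0,0],[0.07,0.17,0],1]]}}

```text
t: 7.88
position: [0.5569, -0.0709, 0.0781]
eef_rot: [0.0, -0.061, 0.998, -0.0]
contact_force: [0.2, 0.5, 0.1]
opening: 0.0005
gripper_force: 0.0
```

Emit:
{"api": "apply_moves", "payload": {"rows": [[[0,0,0],[0.014,0.034,0],1],[[0,0,0],[0.028,0.068,0],1],[[0,0,0],[0.042,0.102,0],1],[[0,0,0],[0.056,0.136,0],1],[[0,0,0],[0.07,0.17,0],1]]}}

```text
t: 8.3
position: [0.4892, 0.0492, 0.078]
eef_rot: [0.0, -0.061, 0.998, -0.0]
contact_force: [0.3, 0.2, -0.0]
opening: 0.0006
gripper_force: 0.0
```

```bash
python3 -c "
from h import *;rep();rep('side')"
```

```text
t 8.3 tcp tray [-0.1448  0.2064] z 0.078 F [ 0.3  0.2 -0. ] open 0.0006 x ax err deg 0.0
(348.6, 161.2, 7.6) [ 0.01   -0.0486]
t 8.35 tcp tray [-0.1469  0.2097] z 0.0773 F [-0.5  3.2 -0.7] open 0.0006 x ax err deg 0.09999999999999964
(380.0, 230.5, 8.3) [ 0.0084 -0.0529]
(278.2, 227.4, 7.7) [-0.1421  0.1532]
(237.8, 205.9, 7.3) [-0.1461  0.2839]
```

Emit:
{"api": "apply_moves", "payload": {"rows": [[[0,0,0],[-0.007,0,0.03],1],[[0,0,0],[-0.007,0,0.055],1],[[0,0,0],[-0.007,0,0.07],1],[[0,0,0],[-0.007,0,0.08],1],[[0,0,0],[-0.007,0,0.08],1]]}}

```text
t: 8.82
position: [0.4943, 0.0486, 0.0162]
eef_rot: [-0.002, -0.061, 0.998, 0.0]
contact_force: [-0.7, -0.1, 0.3]
opening: 0.0004
gripper_force: 0.0
```

Emit:
{"api": "apply_moves", "payload": {"rows": [[[0,0,0],[0,-0.011,0],1],[[0,0,0],[0,-0.022,0],1],[[0,0,0],[0,-0.033,0],1],[[0,0,0],[0,-0.045,0],1],[[0,0,0],[0,-0.057,0],1]]}}

```text
t: 9.23
position: [0.5017, 0.0055, 0.0188]
eef_rot: [0.001, -0.061, 0.998, -0.0]
contact_force: [0.2, 0.2, 0.8]
opening: 0.0005
gripper_force: 0.4
```

Emit:
{"api": "apply_moves", "payload": {"rows": [[[0,0,0],[0,-0.012,0],1],[[0,0,0],[0,-0.024,0],1],[[0,0,0],[0,-0.036,0],1],[[0,0,0],[0,-0.048,0],1],[[0,0,0],[0,-0.06,0],1]]}}

```text
t: 9.65
position: [0.5065, -0.0389, 0.0179]
eef_rot: [-0.0, -0.061, 0.998, 0.0]
contact_force: [-0.6, 0.4, 1.2]
opening: 0.0003
gripper_force: 0.4
```

```bash
python3 -c "
from h import *;rep();rep('side')"
```

```text
t 9.65 tcp tray [-0.1383  0.1168] z 0.0179 F [-0.6  0.4  1.2] open 0.0003 x ax err deg 0.0
(230.2, 232.2, 7.0) [-0.1441  0.2891]
(348.6, 161.0, 7.6) [ 0.0104 -0.0486]
t 9.7 tcp tray [-0.1381  0.1156] z 0.018 F [ 0.1 -0.8  0.7] open 0.0007 x ax err deg 0.0
(300.7, 240.0, 8.3) [-0.1415  0.084 ]
(380.1, 230.4, 8.3) [ 0.0089 -0.0528]
(237.6, 205.7, 7.2) [-0.1459  0.2845]
```

Emit:
{"api": "apply_moves", "payload": {"rows": [[[0,0,0],[0,-0.011,0],1],[[0,0,0],[0,-0.022,0],1],[[0,0,0],[0,-0.033,0],1],[[0,0,0],[0,-0.044,0],1],[[0,0,0],[0,-0.056,0],1]]}}

```text
t: 10.17
position: [0.5116, -0.0805, 0.0178]
eef_rot: [-0.0, -0.061, 0.998, -0.0]
contact_force: [0.3, 1.6, -0.9]
opening: 0.0006
gripper_force: 0.1
```

Emit:
{"api": "apply_moves", "payload": {"rows": [[[0,0,0],[0,-0.011,0],1],[[0,0,0],[0,-0.022,0],1],[[0,0,0],[0,-0.033,0],1],[[0,0,0],[0,-0.044,0],1],[[0,0,0],[0,-0.056,0],1]]}}

```text
t: 10.58
position: [0.5167, -0.1222, 0.0179]
eef_rot: [-0.0, -0.061, 0.998, 0.0]
contact_force: [0.1, 0.5, 0.3]
opening: 0.0005
gripper_force: 0.1
```

```bash
python3 -c "
from h import *;rep();rep('side')"
```

```text
t 10.5833 tcp tray [-0.1383  0.0329] z 0.0179 F [0.1 0.5 0.3] open 0.0005 x ax err deg 0.0
(230.1, 232.3, 7.0) [-0.1442  0.2891]
(348.8, 160.8, 7.8) [ 0.0108 -0.0493]
t 10.6333 tcp tray [-0.138   0.0315] z 0.0182 F [-0.2 -0.5 -0.3] open 0.0005 x ax err deg 0.0
(328.9, 256.2, 8.5) [-0.1422  0.0009]
(380.0, 230.5, 8.3) [ 0.0085 -0.053 ]
(237.6, 205.8, 7.2) [-0.146   0.2843]
```

Emit:
{"api": "apply_moves", "payload": {"rows": [[[0,0,0],[0,0.017,0],1],[[0,0,0],[0.03,0.02,0],1],[[0,0,0],[0.064,0.017,0],1],[[0,0,0],[0.066,-0.02,0],1],[[0,0,0],[0.066,-0.043,0],1]]}}

```text
t: 11.1
position: [0.4695, -0.1584, 0.0171]
eef_rot: [-0.001, -0.062, 0.998, 0.0]
contact_force: [0.4, 0.3, 0.9]
opening: 0.0005
gripper_force: 0.0
```

```bash
python3 -c "
from h import *;rep();rep('side')"
```

```text
t 11.1 tcp tray [-0.1895  0.0028] z 0.0171 F [0.4 0.3 0.9] open 0.0005 x ax err deg 0.09999999999999964
(230.2, 232.2, 7.0) [-0.1441  0.289 ]
(348.6, 161.2, 7.6) [ 0.0099 -0.0487]
t 11.15 tcp tray [-0.1879 -0.0003] z 0.0182 F [ 1.  -2.5  1.3] open 0.0006 x ax err deg 0.0
(379.9, 230.7, 8.3) [ 0.0076 -0.053 ]
(237.6, 205.7, 7.2) [-0.1459  0.2845]
```

Emit:
{"api": "apply_moves", "payload": {"rows": [[[0,0,0],[-0.011,0,0],1],[[0,0,0],[-0.022,0,0],1],[[0,0,0],[-0.033,0,0],1],[[0,0,0],[-0.044,0,0],1],[[0,0,0],[-0.056,0,0],1]]}}

```text
t: 11.62
position: [0.5143, -0.1534, 0.0178]
eef_rot: [-0.0, -0.062, 0.998, 0.0]
contact_force: [-1.1, -0.1, 0.6]
opening: 0.0004
gripper_force: 0.3
```

Emit:
{"api": "apply_moves", "payload": {"rows": [[[0,0,0],[-0.011,0,0],1],[[0,0,0],[-0.022,0,0],1],[[0,0,0],[-0.033,0,0],1],[[0,0,0],[-0.044,0,0],1],[[0,0,0],[-0.056,0,0],1]]}}

```text
t: 12.03
position: [0.5556, -0.149, 0.0178]
eef_rot: [-0.0, -0.061, 0.998, 0.0]
contact_force: [-0.8, -0.2, 0.0]
opening: 0.0005
gripper_force: 0.2
```

```bash
cat >> h.py <<'E'
def rep2():
    rep(cam=False);im=manip.read_camera('side');h=cv2.cvtColor(im,cv2.COLOR_RGB2HSV)
    k=cv2.inRange(h,(5,60,30),(17,200,255));n,_,st,ce=cv2.connectedComponentsWithStats(k)
    for i in range(1,n):
        if st[i,4]>25 and 130<ce[i][1]<320 and 200<ce[i][0]<450:print(st[i],tf(ray('side',[ce[i]],.012)[0]))
E
python3 -c "from h import *;rep2()"
```

```text
t 12.0333 tcp tray [-0.103   0.0015] z 0.0178 F [-0.8 -0.2  0. ] open 0.0005 x ax err deg 0.0
[231 200  14  13 156] [-0.145   0.2853]
[377 225  12  14  91] [ 0.0097 -0.0627]
[342 238  12  11  86] [-0.0773 -0.0107]
```

Emit:
{"api": "apply_moves", "payload": {"rows": [[[0,0,0],[-0.011,0,0],1],[[0,0,0],[-0.022,0,0],1],[[0,0,0],[-0.033,0,0],1],[[0,0,0],[-0.044,0,0],1],[[0,0,0],[-0.055,0,0],1]]}}

```text
t: 12.5
position: [0.5967, -0.144, 0.0179]
eef_rot: [0.0, -0.061, 0.998, -0.0]
contact_force: [-0.0, 0.3, -0.6]
opening: 0.0004
gripper_force: 0.1
```

Emit:
{"api": "apply_moves", "payload": {"rows": [[[0,0,0],[-0.011,0,0],1],[[0,0,0],[-0.022,0,0],1],[[0,0,0],[-0.033,0,0],1],[[0,0,0],[-0.044,0,0],1],[[0,0,0],[-0.055,0,0],1]]}}

```text
t: 12.92
position: [0.6376, -0.1389, 0.0179]
eef_rot: [0.0, -0.061, 0.998, -0.0]
contact_force: [-0.4, 0.1, -0.2]
opening: 0.0001
gripper_force: 0.1
```

Emit:
{"api": "apply_moves", "payload": {"rows": [[[0,0,0],[0.01,0,0],1],[[0,0,0],[0.02,0,0],1],[[0,0,0],[0.02,0,-0.03],1],[[0,0,0],[0.02,0,-0.06],1],[[0,0,0],[0.02,0,-0.08],1]]}}

```text
t: 13.33
position: [0.6214, -0.1412, 0.0795]
eef_rot: [0.0, -0.061, 0.998, -0.0]
contact_force: [-0.2, 0.5, 0.4]
opening: 0.0002
gripper_force: 0.0
```

Emit:
{"api": "apply_moves", "payload": {"rows": [[[0,0,0],[0.014,0.045,0],1],[[0,0,0],[0.028,0.09,0],1],[[0,0,0],[0.042,0.135,0],1],[[0,0,0],[0.056,0.18,0],1],[[0,0,0],[0.072,0.224,0],1]]}}

```text
t: 13.75
position: [0.5464, 0.0203, 0.0781]
eef_rot: [0.0, -0.061, 0.998, 0.0]
contact_force: [1.3, -0.5, 0.2]
opening: 0.0004
gripper_force: 0.0
```

Emit:
{"api": "apply_moves", "payload": {"rows": [[[0,0,0],[0.014,0.045,0],1],[[0,0,0],[0.028,0.09,0],1],[[0,0,0],[0.042,0.135,0],1],[[0,0,0],[0.056,0.18,0],1],[[0,0,0],[0.072,0.224,0],1]]}}

```text
t: 14.17
position: [0.4723, 0.1804, 0.0782]
eef_rot: [0.0, -0.061, 0.998, 0.0]
contact_force: [0.7, -0.8, 0.9]
opening: 0.0004
gripper_force: 0.0
```

```bash
python3 -c "
from h import *;rep();rep('side')"
```

```text
t 14.1667 tcp tray [-0.1455  0.3387] z 0.0782 F [ 0.7 -0.8  0.9] open 0.0004 x ax err deg 0.0
(330.0, 162.3, 7.6) [0.0125 0.0019]
(348.6, 160.8, 7.7) [ 0.0111 -0.0486]
t 14.2167 tcp tray [-0.1478  0.3431] z 0.0778 F [-1.2  3.   0.1] open 0.0005 x ax err deg 0.20000000000000018
(379.8, 230.8, 8.3) [ 0.0074 -0.0531]
(363.1, 221.4, 8.3) [ 0.0098 -0.0026]
(237.4, 206.0, 7.5) [-0.147   0.2843]
```

Emit:
{"api": "apply_moves", "payload": {"rows": [[[0,0,0],[-0.002,0,0.03],1],[[0,0,0],[-0.002,0,0.055],1],[[0,0,0],[-0.002,0,0.07],1],[[0,0,0],[-0.002,0,0.08],1],[[0,0,0],[-0.002,0,0.08],1]]}}

```text
t: 14.68
position: [0.4738, 0.1785, 0.0162]
eef_rot: [-0.002, -0.061, 0.998, -0.0]
contact_force: [-0.6, -0.2, -0.7]
opening: 0.0005
gripper_force: 0.0
```

Emit:
{"api": "apply_moves", "payload": {"rows": [[[0,0,0],[0,-0.011,0],1],[[0,0,0],[0,-0.022,0],1],[[0,0,0],[0,-0.033,0],1],[[0,0,0],[0,-0.045,0],1],[[0,0,0],[0,-0.057,0],1]]}}

```text
t: 15.1
position: [0.4812, 0.1362, 0.0188]
eef_rot: [0.001, -0.061, 0.998, 0.0]
contact_force: [0.2, 1.7, 0.9]
opening: 0.0004
gripper_force: 0.7
```

Emit:
{"api": "apply_moves", "payload": {"rows": [[[0,0,0],[0,-0.012,0],1],[[0,0,0],[0,-0.024,0],1],[[0,0,0],[0,-0.036,0],1],[[0,0,0],[0,-0.048,0],1],[[0,0,0],[0,-0.06,0],1]]}}

```text
t: 15.52
position: [0.4859, 0.0915, 0.018]
eef_rot: [0.0, -0.061, 0.998, 0.0]
contact_force: [-0.2, 1.1, 1.8]
opening: 0.0002
gripper_force: 0.7
```

Emit:
{"api": "apply_moves", "payload": {"rows": [[[0,0,0],[0,-0.012,0],1],[[0,0,0],[0,-0.024,0],1],[[0,0,0],[0,-0.036,0],1],[[0,0,0],[0,-0.048,0],1],[[0,0,0],[0,-0.06,0],1]]}}

```text
t: 15.93
position: [0.4914, 0.0469, 0.0179]
eef_rot: [-0.0, -0.061, 0.998, -0.0]
contact_force: [-0.4, 1.2, 1.3]
opening: 0.0006
gripper_force: 0.7
```

```bash
python3 -c "
from h import *;rep();rep('side')"
```

```text
t 15.9333 tcp tray [-0.1428  0.2038] z 0.0179 F [-0.4  1.2  1.3] open 0.0006 x ax err deg 0.0
(330.1, 162.4, 7.6) [0.0124 0.0016]
(348.5, 161.0, 7.6) [ 0.0104 -0.0485]
t 15.9833 tcp tray [-0.1428  0.2026] z 0.0178 F [ 0.  -1.1  0.4] open 0.0007 x ax err deg 0.0
(379.8, 230.8, 8.3) [ 0.0074 -0.0531]
(271.5, 225.5, 7.9) [-0.1472  0.1704]
(363.1, 221.1, 8.2) [ 0.0107 -0.0021]
```

Emit:
{"api": "apply_moves", "payload": {"rows": [[[0,0,0],[0,-0.011,0],1],[[0,0,0],[0,-0.022,0],1],[[0,0,0],[0,-0.033,0],1],[[0,0,0],[0,-0.043,0],1],[[0,0,0],[0,-0.053,0],1]]}}

```text
t: 16.45
position: [0.4961, 0.0075, 0.0178]
eef_rot: [-0.0, -0.061, 0.998, -0.0]
contact_force: [0.5, 0.2, -0.8]
opening: 0.0007
gripper_force: 0.2
```

Emit:
{"api": "apply_moves", "payload": {"rows": [[[0,0,0],[0,-0.011,0],1],[[0,0,0],[0,-0.022,0],1],[[0,0,0],[0,-0.033,0],1],[[0,0,0],[0,-0.043,0],1],[[0,0,0],[0,-0.053,0],1]]}}

```text
t: 16.87
position: [0.5012, -0.0319, 0.018]
eef_rot: [0.0, -0.061, 0.998, -0.0]
contact_force: [-0.2, 0.8, -0.0]
opening: 0.0006
gripper_force: 0.2
```

Emit:
{"api": "apply_moves", "payload": {"rows": [[[0,0,0],[0,-0.011,0],1],[[0,0,0],[0,-0.022,0],1],[[0,0,0],[0,-0.033,0],1],[[0,0,0],[0,-0.043,0],1],[[0,0,0],[0,-0.052,0],1]]}}

```text
t: 17.28
position: [0.506, -0.0706, 0.0179]
eef_rot: [0.0, -0.061, 0.998, -0.0]
contact_force: [-0.5, 0.8, 0.0]
opening: 0.0002
gripper_force: 0.3
```

```bash
python3 -c "
from h import *;rep(cam=False);rep('side')"
```

```text
t 17.2833 tcp tray [-0.1427  0.0854] z 0.0179 F [-0.5  0.8  0. ] open 0.0002 x ax err deg 0.0
t 17.2833 tcp tray [-0.1427  0.0854] z 0.0179 F [-0.5  0.8  0. ] open 0.0002 x ax err deg 0.0
(308.8, 247.4, 8.5) [-0.1491  0.0545]
(379.8, 230.8, 8.3) [ 0.0074 -0.0531]
(363.1, 221.3, 8.3) [ 0.0098 -0.0026]
```

Emit:
{"api": "apply_moves", "payload": {"rows": [[[0,0,0],[0,0.017,0],1],[[0,0,0],[0.03,0.02,0],1],[[0,0,0],[0.064,0.017,0],1],[[0,0,0],[0.066,-0.02,0],1],[[0,0,0],[0.066,-0.043,0],1]]}}

```text
t: 17.75
position: [0.4588, -0.1072, 0.0172]
eef_rot: [-0.001, -0.062, 0.998, 0.0]
contact_force: [0.7, -0.1, 0.4]
opening: 0.0004
gripper_force: 0.0
```

```bash
python3 -c "
from h import *;rep(cam=False);rep2()"
```

```text
t 17.75 tcp tray [-0.194   0.0548] z 0.0172 F [ 0.7 -0.1  0.4] open 0.0004 x ax err deg 0.09999999999999964
t 17.75 tcp tray [-0.194   0.0548] z 0.0172 F [ 0.7 -0.1  0.4] open 0.0004 x ax err deg 0.09999999999999964
[356 214  16  16 199] [ 0.0119 -0.002 ]
[372 223  17  16 203] [ 0.0093 -0.0525]
[306 245  11   8  53] [-0.1457  0.0496]
```

Emit:
{"api": "apply_moves", "payload": {"rows": [[[0,0,0],[-0.011,0,0],1],[[0,0,0],[-0.022,0,0],1],[[0,0,0],[-0.033,0,0],1],[[0,0,0],[-0.044,0,0],1],[[0,0,0],[-0.056,0,0],1]]}}

```text
t: 18.22
position: [0.5033, -0.1018, 0.0178]
eef_rot: [-0.0, -0.062, 0.998, 0.0]
contact_force: [-0.1, 0.1, 0.6]
opening: 0.0006
gripper_force: 0.5
```

Emit:
{"api": "apply_moves", "payload": {"rows": [[[0,0,0],[-0.011,0,0],1],[[0,0,0],[-0.022,0,0],1],[[0,0,0],[-0.033,0,0],1],[[0,0,0],[-0.044,0,0],1],[[0,0,0],[-0.05,0,0],1]]}}

```text
t: 18.63
position: [0.5409, -0.098, 0.018]
eef_rot: [0.0, -0.061, 0.998, -0.0]
contact_force: [-0.8, -0.7, -0.1]
opening: 0.0008
gripper_force: 0.4
```

```bash
python3 -c "
from h import *;rep2()
cv2.imwrite('pics/s3.png',cv2.resize(manip.read_camera('side')[170:290,260:420,::-1],(800,600)))"
```

```text
t 18.6333 tcp tray [-0.1114  0.0539] z 0.018 F [-0.8 -0.7 -0.1] open 0.0008 x ax err deg 0.0
[358 214  14  16 151] [ 0.012  -0.0065]
[372 223  17  16 200] [ 0.0095 -0.0527]
[323 230  10  11  78] [-0.0853  0.0437]
```

View pics/s3.png

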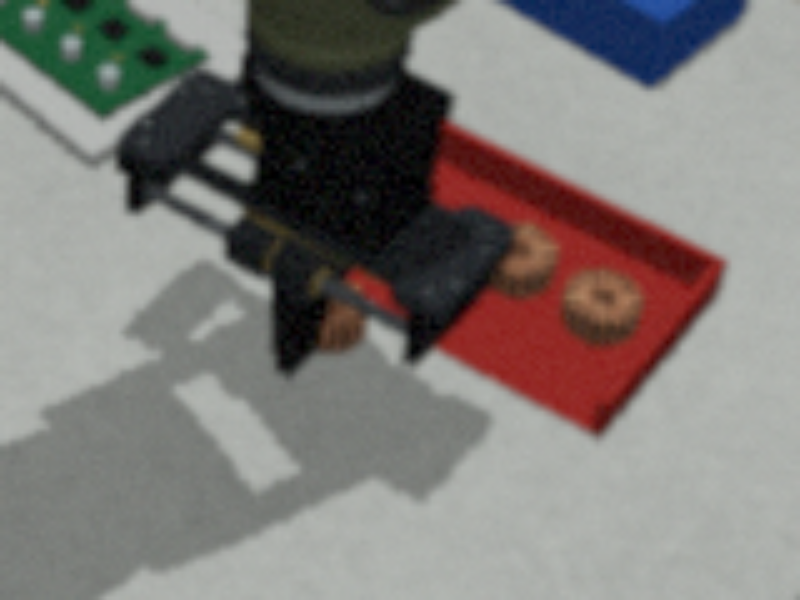

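The side crop shows A at (342,325) just ahead of the finger, and B and C lying flat in the tray at (525,258) and (603,305). Now the final push, then I'll lift clear.

Emit:
{"api": "apply_moves", "payload": {"rows": [[[0,0,0],[-0.011,0,0],1],[[0,0,0],[-0.022,0,0],1],[[0,0,0],[-0.034,0,0],1],[[0,0,0],[-0.046,0,0],1],[[0,0,0],[-0.058,0,0],1]]}}

```text
t: 19.15
position: [0.5838, -0.0927, 0.018]
eef_rot: [0.0, -0.061, 0.998, -0.0]
contact_force: [-0.6, -0.2, 0.1]
opening: 0.0005
gripper_force: 0.2
```

Emit:
{"api": "apply_moves", "payload": {"rows": [[[0,0,0],[-0.011,0,0],1],[[0,0,0],[-0.022,0,0],1],[[0,0,0],[-0.034,0,0],1],[[0,0,0],[-0.046,0,0],1],[[0,0,0],[-0.058,0,0],1]]}}

```text
t: 19.57
position: [0.6268, -0.0874, 0.0179]
eef_rot: [-0.0, -0.061, 0.998, -0.0]
contact_force: [-0.4, -0.4, 0.4]
opening: 0.0006
gripper_force: 0.4
```

Emit:
{"api": "apply_moves", "payload": {"rows": [[[0,0,0],[0.01,0,0],1],[[0,0,0],[0.02,0,0],1],[[0,0,0],[0.02,0,-0.04],1],[[0,0,0],[0.02,0,-0.08],1],[[0,0,0],[0.02,0,-0.12],1]]}}

```text
t: 19.98
position: [0.609, -0.0892, 0.1077]
eef_rot: [-0.001, -0.061, 0.998, 0.0]
contact_force: [0.4, -0.2, -0.2]
opening: 0.0006
gripper_force: 0.0
```

Emit:
{"api": "apply_moves", "payload": {"rows": [[[0,0,0],[0.03,0.04,-0.02],1],[[0,0,0],[0.06,0.08,-0.04],1],[[0,0,0],[0.09,0.12,-0.06],1],[[0,0,0],[0.12,0.16,-0.08],1],[[0,0,0],[0.14,0.19,-0.1],1]]}}

```text
t: 20.4
position: [0.486, 0.0404, 0.1826]
eef_rot: [-0.001, -0.061, 0.998, 0.0]
contact_force: [0.3, 0.1, 0.4]
opening: 0.0006
gripper_force: 0.0
```

Emit:
{"api": "apply_moves", "payload": {"rows": [[[0,0,0],[0,0.04,0],1],[[0,0,0],[0,0.08,0],1],[[0,0,0],[0,0.12,0],1],[[0,0,0],[0,0.14,0],1],[[0,0,0],[0,0.14,0],1]]}}

```text
t: 20.82
position: [0.4749, 0.1454, 0.1825]
eef_rot: [-0.0, -0.063, 0.998, 0.0]
contact_force: [-0.5, 0.5, 0.4]
opening: 0.0008
gripper_force: 0.0
```

```bash
python3 -c "
from h import *;rep();rep('side')
cv2.imwrite('pics/t4.png',manip.read_camera('top')[:,:,::-1])"
```

```text
t 20.8167 tcp tray [-0.1472  0.3036] z 0.1825 F [-0.5  0.5  0.4] open 0.0008 x ax err deg 0.20000000000000018
(310.9, 166.4, 7.7) [0.0074 0.0547]
(330.2, 162.4, 7.7) [0.0122 0.0016]
(348.9, 161.1, 7.4) [ 0.0099 -0.0493]
t 20.8667 tcp tray [-0.147   0.3023] z 0.1825 F [-0.4 -0.6  0.1] open 0.0003 x ax err deg 0.20000000000000018
(379.9, 230.5, 8.3) [ 0.0081 -0.0528]
(363.0, 221.5, 8.3) [ 0.0092 -0.0028]
(344.7, 213.3, 8.0) [0.0054 0.0501]
```

View pics/t4.png

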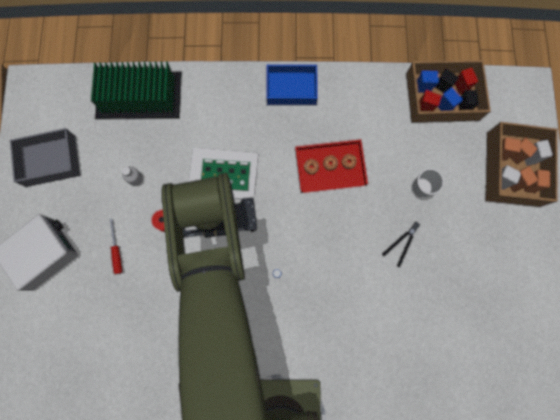

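The top view shows all three chokes inside the tray at (311,166), (330,162) and (349,161). The capacitor is still at (277,273), the other things look unmoved, and the arm is clear.

```bash
python3 -c "
from cell import manip;print(manip.hand_in())"
```

```text
the job is handed in; nothing more can be done
None
```

All three chokes lie flat and wholly inside the tray, the other items look unmoved in the last top view, and the job was handed in at about 21 s; no verdict came back.

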